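# Slide the bath onto the hotplate and check it with the dip probe

### The arm

A 7-joint arm with a two-finger parallel gripper is mounted at the origin on the work surface. World frame = base frame: x ahead of the robot, y to its left, z up, the work surface at z = 0. Lengths are in m, angles in degrees, forces in N, time in s.
With the tool pointing down it reaches from about 0.35 to 0.9 m from the base axis. Payload 7.2 kg.
Tool frame: the origin (TCP) lies between the finger pads; the fingertips stand 25 mm ahead of it and the grasp point (between the pads) lies 6 mm ahead of it; z points along the fingers, y is the direction in which the jaws open and shut (so a half turn about z gives the same grasp; the last joint's range is limited). The gripper opens to 85 mm and grips with 20 to 120 N. Pads are 22 mm wide; open, the fingers measure 114 mm over their backs; the gripper's body (76 mm by 85 mm) begins 54 mm behind the grasp point. The pads swing forward as they close: fully open they stand 13 mm farther back than shut.
Start: joints at [65.42, 23.554, -0.728, 91.456, 0.321, 64.991, -4.71], TCP at [0.221, -0.585, 0.256] pointing down, gripper open.
Joint ranges: [-169.25, 169.25], [-16.82, 113.86], [-84.01, 82.57], [7.8, 145.47], [-59.2, 239.2], [7.22, 106.19], [-163.78, 163.78]. Speed limits (degrees/s): [136.94, 136.94, 172.46, 172.46, 180, 180, 180].

### API

Orientations are given as a 3x3 rotation matrix whose columns are the frame's x, y, z axes.
In Python, from workcell import bot, imaging, close_job gives the robot as it stands.
- The arm moves only by the tool send_rows, never from a script. Its argument "series" is a list that holds one entry, the list of rows, each a list of 5 numbers: the gripper's target within -1 to 1 (shut at 1, half-way at 0, fully open at -1), then the shift along the tool's x, y, z in m, then the turn about the tool's z in rad. In form: [[[fingers, tx, ty, tz, turn], ...]]. A call has exactly 10 rows; each row shifts and turns the commanded pose from where the row before left it, along the tool's axes as they then stand; what a row does not reach is not made up. A row lasts 1/8 s, in which the tool goes at most 62.5 mm and 10.7 degrees, less where a joint would pass 70% of its speed; a pose out of reach is approached as far as the arm can. A call is refused whole if a number of a shift passes 0.0625 or a number of a turn 0.188, either way. A call with a gripper value outside its range is refused whole. The fingers move at their own pace and stop on an object; the grip force is fixed at half the most. Time passes only in rows, so rows that do not move let the fingers close, or fill a call up. It gives the time, the measured TCP pose, the force and the opening at its end, in the units of the state.
- bot.get_obs(): the state, without advancing time (a new reading comes with each control period).
- imaging.grab_frame(name): name is "side" or "top" or "wrist"; returns a dict with "image" (480x640x3 uint8, red, green, blue), "depth" (480x640 float32, m along the optical axis (not along the pixel's ray), 0 where there is no reading), "vfov" (degrees; the focal length in pixels is half the picture's height over the tangent of half this angle, whatever the lens; pixels are square), "cx", "cy" (the principal point, pixels), "world_from_camera" (4x4, takes a point from camera to world coordinates). Camera axes: x right, y up, looking along -z (the intrinsics and any distortion apply to the point x, -y, -z); pixel columns grow to the right and rows downward; lengths in m; the calibration is good to about 2 mm. A picture is of the moment at which its call begins.
- close_job(): hands the job in, once; it reports no verdict.
The state is a dict: "clock": time; "joint_positions": joint angles; "joint_velocities": joint speeds; "tau": joint torques, N m; "ee_pos": TCP position; "tcp_rot": TCP orientation; "wrist_force": force on the tool from outside, world axes, zero at the start; "torque": the same for the moment, N m; "opening": finger opening in m.
Only numpy, scipy, OpenCV 4.12 (cv2) and the standard library are available. Lean on these libraries where they do the work, as an engineer would, in place of code of your own. Each camera call takes 0.05 s, during which the arm holds its last target. There are 200 camera calls.

### The job

Slide the steel bath dish, without lifting it, from the scissor jack across onto the hotplate beside it, until it stands centred on the square white plate. Then take the right-angled probe from its rest, dip its tip well down inside the dish for about a second, and lay the probe back in both saddles of its rest, grip midway between them and shank hanging down. Do not disturb the bottle, the flask or the tray, and leave the dish centred.

Things in the scene. Friction and masses are not known exactly. Their poses are not given: they have to be found in the camera images.
- dish: round open steel bath dish, outside diameter 116 mm (the foot tapers to 100 mm over the lowest 8 mm), 55 mm high, 4 mm wall, inner floor 5 mm up, 0.35 to 0.7 kg; loose. It starts on the scissor jack, up to about 12 mm off its middle. Origin: centre of its underside, z up
- plate_centre (a point): centre of the top face of the hotplate's white square plate (110 x 110 mm), 96 mm above the bench: where the middle of the dish's underside belongs
- hotplate: hotplate, grey housing with a white 110 x 110 mm top plate at 96 mm height, fixed for the run. Origin under the plate's centre at bench height; its knobs are on its -x side. It stands side by side with the jack along its y axis, on either side of it
- jack: aluminium scissor jack, top 120 x 120 mm at 98 mm height (2 mm above the hotplate's plate), fixed. Origin under its centre at bench height, axes parallel to the hotplate's; 120 mm centre to centre, so that a 5 mm gap lies between jack top and plate
- probe: right-angled dip probe, loose, 0.12 kg: a level steel bar 14 mm thick along its x axis from -90 to +82 mm, in the middle a white square grip 44 mm long and 18 mm thick, a 20 mm thick end cap at -x; at x = +75 mm a thin shank (10 mm, the bulb at its end 16 mm) hangs 70 mm down. Origin: middle of the grip on the bar axis; z up, shank along -z
- probe_tip (a point): lower end of the probe's shank, 75 mm along x and 70 mm below the probe's origin
- rest: probe rest, fixed: dark base 120 x 80 x 12 mm with two thin posts at x = -40 and +40 mm, each with an open 90 degree V saddle (8 mm thick along x, mouth about 34 mm wide, top 117 mm high). Origin under its centre at bench height. The probe starts lying along its x axis
- rest_seat (a point): where the probe's origin lies when the bar is seated in both saddles: 110 mm above the bench, midway between the saddles; axes as the rest's. Between the saddles 72 mm are free for fingers on the grip
- bottle: brown bottle, 84 mm diameter, 155 mm high, a bystander; origin at the centre of its underside
- flask: stoppered conical flask, 84 mm diameter, 100 mm high, a bystander; origin at the centre of its underside
- tray: low open blue tray 70 x 100 x 30 mm, a bystander; origin at the centre of its underside
There are look-alikes about, which are no part of the job. What is shaped like the dish but blue is not meant. Several things have the shape of the probe; the one meant has the colours described above.

How it is judged:
By the outcome, as a careful person would: the job done as asked, in the order asked, and still so for the second after the job is handed in, with the robot touching nothing.
It also fails if it takes over 64 s, if anything falls off the work surface, if the arm or the gripper's body presses on something with over 40 N, if the wrist force passes 120 N, or if a joint passes its speed limit or range.

## Working session

There is one attempt and no reset: what is moved stays moved. The work goes in short steps, Python scripts to look and compute and a tool call to move; the robot and the scene stay as the last step left them, time stands still between calls to the robot, and variables do not carry over. Pictures are saved under pics/ and viewed, about 8 in all and at most 12, crops included, and the job is handed in when it is done.

Besides the shell and the picture viewer there is one more tool, called after "Call:" as name(argument=value, ...) on one line, values as JSON. send_rows: Moves the arm, as the interface text tells. Its arguments: {"type":"object","properties":{"series":{"type":"array"}},"required":["series"]}

```bash
mkdir -p pics
cat > h.py <<'E'
import numpy as np,cv2
from workcell import bot,imaging
def grab(n,fn=None):
    f=imaging.grab_frame(n)
    if fn: cv2.imwrite('pics/'+fn,f['image'][:,:,::-1])
    return f
def cloud(f):
    d=f['depth'];h,w=d.shape;F=h/2/np.tan(np.radians(f['vfov'])/2)
    v,u=np.mgrid[:h,:w];P=np.stack([(u-f['cx'])/F*d,-(v-f['cy'])/F*d,-d],-1)
    T=np.array(f['world_from_camera']);W=P@T[:3,:3].T+T[:3,3];W[d==0]=np.nan;return W
E
python3 - <<'E'
from h import *
for n in('top','side'):
    f=grab(n,n+'0.png');np.savez(n+'0.npz',W=cloud(f),im=f['image']);print({k:f[k] for k in f if k not in('image','depth')})
o=bot.get_obs();print(o)
E
```

```text
{'vfov': 43.78567278343656, 'cx': 318.29057635032973, 'cy': 243.62327469106367, 'world_from_camera': array([[-0.00441721,  0.99160847, -0.12920191,  0.3448725 ],
       [-0.99990365, -0.00608014, -0.01247919, -0.09159795],
       [-0.01316004,  0.12913434,  0.99153978,  1.30901195],
       [ 0.        ,  0.        ,  0.        ,  1.        ]])}
{'vfov': 54.936457056536675, 'cx': 325.93173861014384, 'cy': 238.53484524031327, 'world_from_camera': array([[-0.86354949,  0.3676634 , -0.34511723,  0.11077019],
       [-0.50391071, -0.60356246,  0.61788863,  0.5802676 ],
       [ 0.01887523,  0.70748568,  0.70647557,  0.88516296],
       [ 0.        ,  0.        ,  0.        ,  1.        ]])}
{'clock': 0.1, 'joint_positions': array([65.42228531, 23.5966503 , -0.72910808, 91.49727972,  0.322129  ,
       64.98960874, -4.7108048 ]), 'joint_velocities': array([-0.05461578, -0.13811218, -0.09645408, -0.13153774,  0.03710104,
        0.02671327,  0.03529612]), 'tau': array([ 1.99267502e-03, -6.01835275e+01,  6.84133507e-01, -3.00095022e+01,
        1.40582223e-02,  6.46474495e-03,  8.74483521e-05]), 'ee_pos': array([ 0.22044941, -0.58441533,  0.25553794]), 'tcp_rot': array([[ 9.35618676e-01,  3.53011790e-01, -6.07720800e-04],
       [ 3.53012295e-01, -9.35617799e-01,  1.28587561e-03],
       [-1.14665146e-04, -1.41762215e-03, -9.99998989e-01]]), 'wrist_force': array([ 0.35640325,  0.07614768, -0.27847407]), 'torque': array([ 0.08287402, -0.01190043,  0.00588993]), 'opening': 0.08554572066699227}
```

View pics/top0.png

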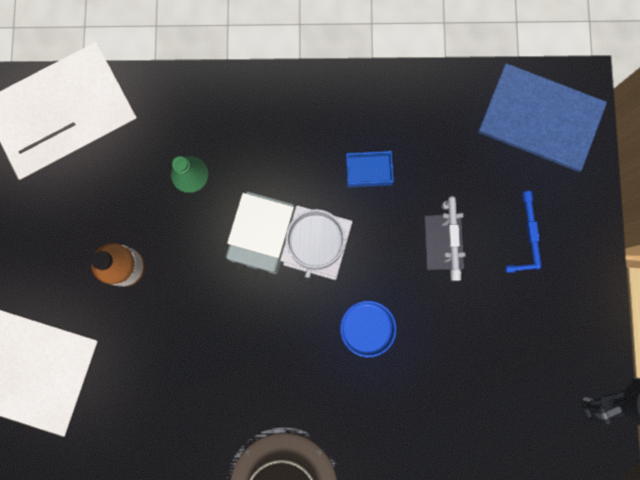

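View pics/side0.png

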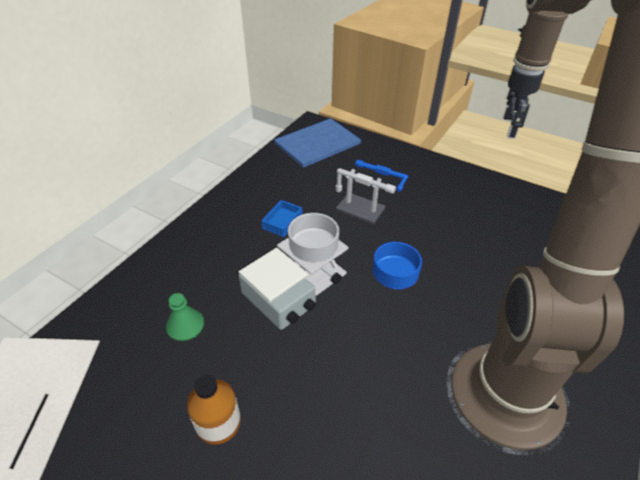

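The top view shows the hotplate (260,222), the dish on the jack (315,240), and the white-gripped probe (454,235) with its shank at the upper (+x) end. The blue dish (368,329) and blue probe (533,235) are decoys. In the side view, the hotplate's knobs face the robot.

```bash
python3 - <<'E'
from h import *
for n in('top','side'):
    z=np.load(n+'0.npz');W=z['W'];im=z['im'].astype(int);print(n)
    X,Y,Z=np.moveaxis(W,-1,0);mx=im.max(2);mn=im.min(2)
    def rep(l,m):
        p=W[m];
        if len(p)<20: print(l,len(p));return
        c,s,a=cv2.minAreaRect((p[:,:2]*1000).astype(np.float32));print(l,len(p),'rect',np.round(c,1),np.round(s,1),round(a,1),'med',np.round(np.median(p,0),4));return p
    R=(X>.2)&(X<.8)
    near=lambda x,y,r:np.hypot(X-x,Y-y)<r
    gray=(mx-mn<45)
    reg=(Y<.2)&(Y>-.25)&(X>.3)&(X<.65)
    rep('plate',reg&(abs(Z-.096)<.006)&(mn>190)&gray)
    rep('jack',reg&(abs(Z-.098)<.006)&gray)
    p=rep('rim',reg&(Z>.148)&(Z<.16)&gray)
    if p is not None:
        A=np.c_[2*p[:,:2],np.ones(len(p))];s=np.linalg.lstsq(A,(p[:,:2]**2).sum(1),rcond=None)[0];print('rimfit',s[:2],np.sqrt(s[2]+s[0]**2+s[1]**2))
    pr=(Y<-.25)&(Y>-.5)&(X>.2)&(X<.6)&gray&(Z>.095)&(Z<.13)
    rep('bar',pr&(mx>100));rep('grip',pr&(mn>195))
    rep('base',(Y<-.25)&(Y>-.5)&(X>.2)&(X<.6)&gray&(abs(Z-.012)<.004)&(mx>45))
    r,g,b=np.moveaxis(im,-1,0)
    rep('tray',(b>r+60)&(X>.45)&(X<.65)&(Y<-.1)&(Y>-.3)&(Z>.01))
    rep('flask',(g>r+30)&(g>b+20)&(Z>.01));rep('bottle',(r>b+60)&(Y>.1)&(X>.2)&(Z>.01)&(Z<.2))
    rep('bluedish',(b>r+60)&near(.2,-.19,.12)&(Z>.02));rep('blueprobe',(b>r+60)&(Y<-.45)&(X<.55)&(Z>.01))
E
python3 -c "
import cv2
a=cv2.imread('pics/top0.png')[150:340,200:500];cv2.imwrite('pics/c0.png',cv2.resize(a,None,fx=2.6,fy=2.6,interpolation=2))"
```

```text
top
plate 4068 rect [525.4 -15.6] [233.1 118.2] 73.7 med [0.5305 0.0169 0.0962]
jack 4664 rect [526.4 -16.7] [235.  120.7] 73.8 med [ 0.5259 -0.0021  0.0972]
rim 367 rect [507.1 -70.8] [114.1 114.2] 44.7 med [ 0.5069 -0.0688  0.1518]
rimfit [ 0.5068312  -0.07100683] 0.05571205201312656
bar 790 rect [ 511.7 -350.6] [170.8  37.5] 1.4 med [ 0.5077 -0.3489  0.1154]
grip 327 rect [ 508.6 -351. ] [163.   18.2] 1.7 med [ 0.5076 -0.3498  0.1177]
base 1184 rect [ 451.5 -328.3] [250. 125.] 0.7 med [ 0.5136 -0.3377  0.0115]
tray 157 rect [ 646.5 -190.2] [ 5.8 98.5] 1.0 med [ 0.6463 -0.1876  0.0262]
flask 892 rect [668.8 210.2] [72.5 76.5] 45.8 med [0.6605 0.2052 0.0418]
bottle 711 rect [451.1 341.2] [49.4 79.9] 25.5 med [0.4483 0.3295 0.1103]
bluedish 174 rect [ 290.2 -181.9] [ 34.3 104.3] 5.6 med [ 0.2847 -0.1936  0.0529]
blueprobe 419 rect [ 500.7 -517.6] [96.5 75.6] 2.3 med [ 0.4904 -0.5427  0.0149]
side
plate 2338 rect [527.  -14.2] [232.3 119.7] 74.7 med [0.5345 0.0319 0.096 ]
jack 2790 rect [527.6 -16.6] [238.9 121.6] 73.8 med [0.5323 0.0203 0.0962]
rim 300 rect [509.4 -68.7] [113.1 117.4] 29.4 med [ 0.5078 -0.0634  0.1516]
rimfit [ 0.50865466 -0.06903045] 0.055786190150357365
bar 435 rect [ 513.3 -349.2] [169.6  41.8] 3.7 med [ 0.5101 -0.3443  0.1144]
grip 118 rect [ 508.8 -348.3] [ 17.6 160.4] 89.8 med [ 0.5048 -0.3474  0.1179]
base 695 rect [ 522.6 -391.7] [120.8 176.2] 2.9 med [ 0.5182 -0.3416  0.0119]
tray 82 rect [ 647.4 -187.8] [ 5.2 97.2] 0.3 med [ 0.648  -0.1663  0.0254]
flask 1130 rect [663.2 219.8] [78.9 60.1] 64.5 med [0.6617 0.224  0.0415]
bottle 1509 rect [458.9 354. ] [82.  66.5] 60.4 med [0.448  0.3652 0.1081]
bluedish 305 rect [ 292.  -181.1] [ 33.  103.1] 6.0 med [ 0.2902 -0.1637  0.041 ]
blueprobe 151 rect [ 502.6 -515.5] [92.8 75.6] 3.2 med [ 0.4967 -0.5396  0.014 ]
```

View pics/c0.png

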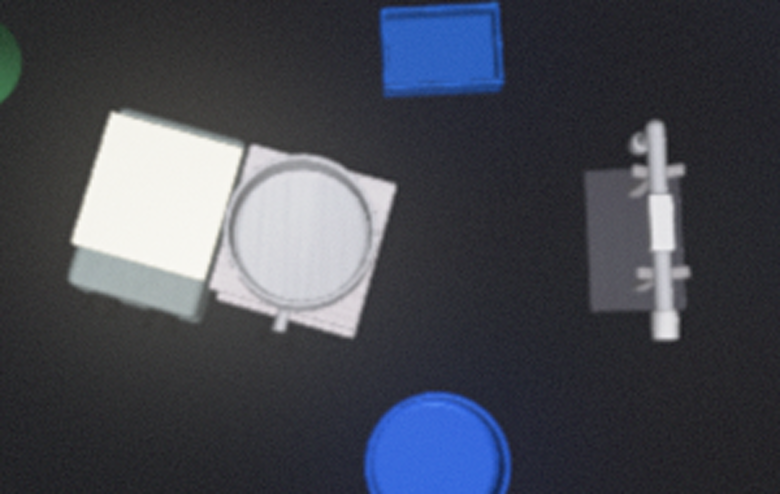

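Call:
send_rows(series=[[[-1,0.039,-0.031,0,0],[-1,0.039,-0.031,0,0],[-1,0.039,-0.031,0,0],[-1,0.039,-0.031,0,0],[-1,0.039,-0.031,0,0],[-1,0.039,-0.031,0,0],[-1,0.039,-0.031,0,0],[-1,0.039,-0.031,0,0],[-1,0.039,-0.031,0,0],[-1,0.039,-0.031,0,0]]])

```text
clock: 1.35
ee_pos: [0.4765, -0.1556, 0.2562]
tcp_rot: [[0.936, 0.353, -0.0], [0.353, -0.936, -0.0], [-0.0, -0.0, -1.0]]
wrist_force: [0.6, -1.2, 0.3]
opening: 0.0854
```

Call:
send_rows(series=[[[-1,0,0,0,-0.18],[-1,0,0,0,-0.18],[-1,0,0,0,-0.18],[-1,0,0,0,-0.18],[-1,0,0,0,-0.18],[-1,0,0,0.01,0],[-1,0,0,0.01,0],[-1,0,0,0.01,0],[-1,0,0,0,0],[-1,0,0,0,0]]])

```text
clock: 2.6
ee_pos: [0.4762, -0.157, 0.2263]
tcp_rot: [[0.305, 0.952, 0.0], [0.952, -0.305, 0.0], [0.0, 0.0, -1.0]]
wrist_force: [1.3, 0.1, 0.6]
opening: 0.0855
```

Run:
```python
from h import *
o=bot.get_obs();print(o['clock'],o['ee_pos'],o['tcp_rot'].round(3),o['wrist_force'])
f=grab('wrist','w1.png');W=cloud(f);im=f['image'];np.savez('w1.npz',W=W,im=im);X,Y,Z=np.moveaxis(W,-1,0)
m=(Z>.147)&(Z<.158)&(np.hypot(X-.507,Y+.07)<.075);p=W[m];print(len(p))
if len(p)>30:
    c,s,a=cv2.minAreaRect((p[:,:2]*1000).astype(np.float32));print(c,s,np.median(p[:,2]))
```

```text
2.6 [ 0.47620463 -0.15698468  0.22632412] [[ 0.305  0.952  0.   ]
 [ 0.952 -0.305  0.   ]
 [ 0.     0.    -1.   ]] [1.27197505 0.07798854 0.55486727]
5980
(503.756591796875, -80.6500244140625) (93.286865234375, 115.43614959716797) 0.15341436320334528
```

View pics/w1.png

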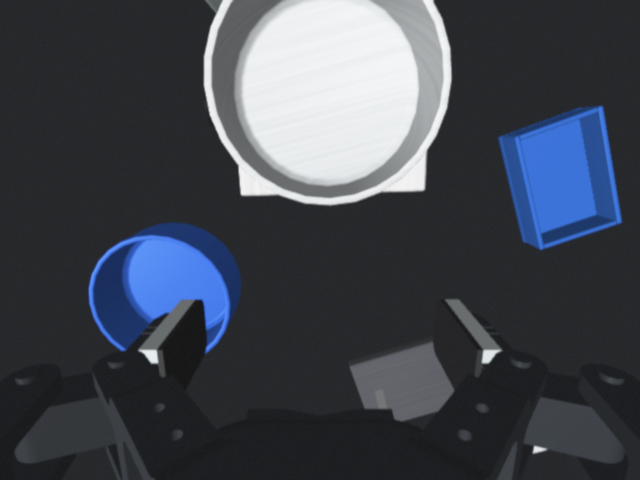

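The wrist view shows the dish rim at the top (centre about (328,85)), between the open fingers. The tray is at the right and the blue decoy dish at lower left.

```bash
cat >> h.py <<'E'
def circ(p):
    A=np.c_[2*p[:,:2],np.ones(len(p))];s=np.linalg.lstsq(A,(p[:,:2]**2).sum(1),rcond=None)[0];return s[:2],np.sqrt(s[2]+s[0]**2+s[1]**2)
def rim(W,g,zr):
    X,Y,Z=np.moveaxis(W,-1,0);m=(abs(Z-zr)<.0025)&(np.hypot(X-g[0],Y-g[1])<.075);p=W[m]
    for _ in range(4):
        c,r=circ(p[:, :2]);e=np.hypot(*(p[:,:2]-c).T)-r;p=p[abs(e)<.004]
    return c,r,len(p)
E
python3 - <<'E'
from h import *
for n,zr in(('w1',.1535),('top0',.152),('side0',.152)):
    print(n,rim(np.load(n+'.npz')['W'],(.507,-.07),zr))
for n in('top0','side0'):
    z=np.load(n+'.npz');W=z['W'];im=z['im'].astype(int);X,Y,Z=np.moveaxis(W,-1,0)
    m=(abs(Z-.096)<.006)&(im.min(2)>150)&(np.hypot(X-.544,Y-.0435)<.09)
    # plate: project along axis
    a=np.radians(73.8);u=np.array([np.cos(a),np.sin(a)]);v=np.array([-u[1],u[0]])
    q=W[m][:,:2]-[.544,.0435];s=q@u;t=q@v
    k=s>-.052
    print(n,np.percentile(s,[.5,99.5]),np.percentile(t[k],[.5,99.5]),cv2.minAreaRect((W[m][k][:,:2]*1000).astype(np.float32)))
    h,e=np.histogram(s,np.arange(-.075,-.04,.0025));print(h)
    m=(Y<-.3)&(Y>-.4)&(X>.4)&(X<.62)&(abs(Z-.117)<.006)
    p=W[m];print(cv2.fitLine((p[:,:2]*1000).astype(np.float32),cv2.DIST_HUBER,0,.01,.01).ravel(),np.percentile(p[:,0],[.5,99.5]))
    g=m&(im.min(2)>210);p=W[g];print('grip',len(p),cv2.minAreaRect((p[:,:2]*1000).astype(np.float32)))
E
```

```text
w1 (array([ 0.50709114, -0.07031765]), np.float64(0.05528826454558437), 4920)
top0 (array([ 0.5069293 , -0.07094324]), np.float64(0.055777708826441334), 271)
side0 (array([ 0.50872462, -0.06913153]), np.float64(0.05577937035639526), 240)
top0 [-0.08571193  0.05383384] [-0.05392093  0.05502768] ((544.011474609375, 45.14192199707031), (107.16539764404297, 109.9378662109375), 73.71046447753906)
[27 26 34 29 41 32  0 13 66 65 63 66 67]
[ 9.99916494e-01  1.29219815e-02  5.08907166e+02 -3.49399933e+02] [0.42732707 0.59597105]
grip 196 ((481.885498046875, -350.39312744140625), (109.63692474365234, 14.830038070678711), 1.5576986074447632)
side0 [-0.07672359  0.05628508] [-0.05549571  0.05438738] ((545.6539306640625, 45.664794921875), (108.82536315917969, 113.30032348632812), 74.03359985351562)
[17 24 33 35 42 44 39  0 14 38 34 43 42]
[ 9.9991506e-01  1.3032630e-02  5.0875204e+02 -3.4567398e+02] [0.42872198 0.59689933]
grip 45 ((482.3140869140625, -347.8554992675781), (13.927016258239746, 107.48546600341797), 86.87932586669922)
```

Call:
send_rows(series=[[[-1,0,0.003,0.018,0],[-1,0,0,0.025,0],[-1,0,0,0.025,0],[-1,0,0,0.025,0],[-1,0.01,0,0,0],[-1,0.01,0,0,0],[-1,0.01,0,0,0],[-1,0.008,0,0,0],[-1,0.008,0,0,0],[-1,0.008,0,0,0]]])

```text
clock: 3.9
ee_pos: [0.4955, -0.1072, 0.1337]
tcp_rot: [[0.306, 0.952, 0.0], [0.952, -0.306, -0.002], [-0.001, 0.001, -1.0]]
wrist_force: [-2.4, -5.0, 4.1]
opening: 0.0856
```

Call:
send_rows(series=[[[-1,0.008,0,0,0],[-1,0.008,0,0,0],[-1,0.008,0,0,0],[-1,0.008,0,0,0],[-1,0.008,0,0,0],[-1,0.008,0,0,0],[-1,0.008,0,0,0],[-1,0.006,0,0,0],[-1,0.004,0,0,0],[-1,0.002,0,0,0]]])

```text
clock: 5.15
ee_pos: [0.5161, -0.0418, 0.1333]
tcp_rot: [[0.305, 0.952, -0.0], [0.952, -0.305, -0.0], [-0.0, 0.0, -1.0]]
wrist_force: [-1.5, -4.9, 5.3]
opening: 0.0855
```

```bash
cat > m.py <<'E'
from h import *
import sys
t=sys.argv[1];o=bot.get_obs();p=o['ee_pos'];R=o['tcp_rot'];print(o['clock'],p,o['wrist_force'])
g=np.array(eval(sys.argv[2]));z=float(sys.argv[3])
for n in sys.argv[4:]:
    f=grab(n,f'{n}_{t}.png');W=cloud(f);np.savez(f'{n}_{t}.npz',W=W,im=f['image'])
    try:
        c,r,k=rim(W,g,z);print(n,c,r,k,'dish in tool',R[:2,:2].T@(c-p[:2]),'to go (tool)',R[:2,:2].T@(np.array([.544,.0435])-c))
    except Exception as e: print(n,e)
E
python3 m.py a "[.522,-.023]" .152 top side wrist
```

```text
5.15 [ 0.51613866 -0.0418358   0.13332899] [-1.52260171 -4.9143579   5.30253418]
top [0.49723224 0.02803599] 0.016299909939483208 17 dish in tool [ 0.06077069 -0.03932482] to go (tool) [0.02899683 0.03981888]
side [0.53184503 0.00564298] 0.055706701390623066 135 dish in tool [0.05000703 0.0004701 ] to go (tool) [3.97604935e-02 2.39619548e-05]
wrist [0.53097707 0.00616793] 0.05484589911419479 14784 dish in tool [ 0.05024211 -0.00051665] to go (tool) [0.03952541 0.00101071]
```

Call:
send_rows(series=[[[-1,0.006,0,0,0],[-1,0.006,0,0,0],[-1,0.006,0,0,0],[-1,0.006,0,0,0],[-1,0.006,0,0,0],[-1,0.004,0,0,0],[-1,0.002,0,0,0],[-1,0.002,0,0,0],[-1,0.001,0,0,0],[-1,0,0,0,0]]])

```text
clock: 6.55
ee_pos: [0.5281, -0.0047, 0.1333]
tcp_rot: [[0.305, 0.952, 0.0], [0.952, -0.305, -0.0], [-0.0, 0.0, -1.0]]
wrist_force: [-0.9, -0.7, -1.6]
opening: 0.0852
```

```bash
python3 m.py b "[.544,.043]" .15 side wrist top
```

```text
6.55 [ 0.52806867 -0.00467933  0.13332236] [-0.88716673 -0.66932649 -1.62025051]
side [0.54383831 0.04343541] 0.0558776553184913 236 dish in tool [0.05063197 0.00033638] to go (tool) [0.00011084 0.00013427]
wrist [0.54266966 0.04270103] 0.054877927435277446 21057 dish in tool [ 0.04957602 -0.00055246] to go (tool) [0.0011668  0.00102311]
top [0.53873085 0.04893008] 0.04840633929049804 56 dish in tool [ 0.05430617 -0.0062041 ] to go (tool) [-0.00356335  0.00667475]
```

View pics/side_b.png

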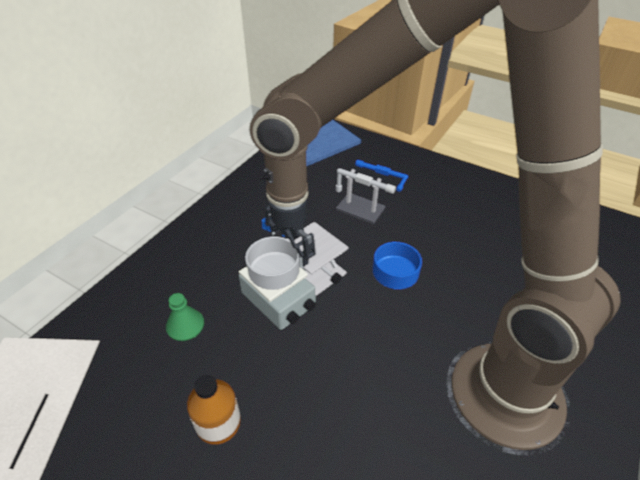

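The side view shows the dish standing on the hotplate plate, with the dish centre within about 1 mm of the plate centre. Next I back off and go over the probe.

Call:
send_rows(series=[[[-1,-0.01,0,0,0],[-1,-0.015,0,0,0],[-1,-0.015,0,0,0],[-1,0,0,-0.06,0],[-1,0,0,-0.06,0],[-1,-0.058,0.0186,0,0],[-1,-0.058,0.0186,0,0],[-1,-0.058,0.0186,0,0],[-1,-0.058,0.0186,0,0],[-1,-0.058,0.0186,0,0]]])

```text
clock: 7.95
ee_pos: [0.5148, -0.3503, 0.2535]
tcp_rot: [[0.306, 0.952, 0.0], [0.952, -0.306, -0.0], [-0.0, 0.0, -1.0]]
wrist_force: [1.8, 0.4, -0.0]
opening: 0.0851
```

Call:
send_rows(series=[[[-1,0,0,0,0.178],[-1,0,0,0,0.178],[-1,0,0,0,0.178],[-1,0,0,0,0.178],[-1,0,0,0,0.178],[-1,0,0,0,0.178],[-1,0,0,0,0.178],[-1,0,0,0,0],[-1,0,0,0,0],[-1,0,0,0,0]]])

```text
clock: 9.2
ee_pos: [0.5157, -0.3475, 0.2533]
tcp_rot: [[1.0, 0.017, -0.0], [0.017, -1.0, 0.0], [-0.0, -0.0, -1.0]]
wrist_force: [-0.2, 0.3, -0.5]
opening: 0.0854
```

```bash
python3 m.py c "[.544,.043]" .15 top side wrist
python3 - <<'E'
from h import *
z=np.load('wrist_c.npz');W=z['W'];im=z['im'].astype(int);X,Y,Z=np.moveaxis(W,-1,0)
m=(abs(Z-.117)<.008)&(abs(Y+.35)<.03)&(X>.4)&(X<.62);p=W[m];print(len(p),np.percentile(p,[.5,50,99.5],axis=0))
print(cv2.fitLine((p[:,:2]*1000).astype(np.float32),cv2.DIST_HUBER,0,.01,.01).ravel())
E
```

```text
9.2 [ 0.51570562 -0.34750724  0.25326642] [-0.2126317   0.25425493 -0.49744938]
top [0.54210936 0.04183354] 0.05573719970007529 278 dish in tool [ 0.03290415 -0.38884536] to go (tool) [ 0.00191822 -0.00163465]
side [0.54393476 0.04361207] 0.05573043809083649 279 dish in tool [ 0.03475901 -0.39059315] to go (tool) [6.33580579e-05 1.13147348e-04]
wrist [0. 0.] 0.0 0 dish in tool [-0.50982841 -0.35607382] to go (tool) [ 0.54465077 -0.03440618]
6203 [[ 0.42874557 -0.36817522  0.10943002]
 [ 0.52005504 -0.34941264  0.11738365]
 [ 0.59654935 -0.33080626  0.12129732]]
[ 9.9979693e-01  2.0152379e-02  5.1834583e+02 -3.4946439e+02]
```

View pics/wrist_c.png

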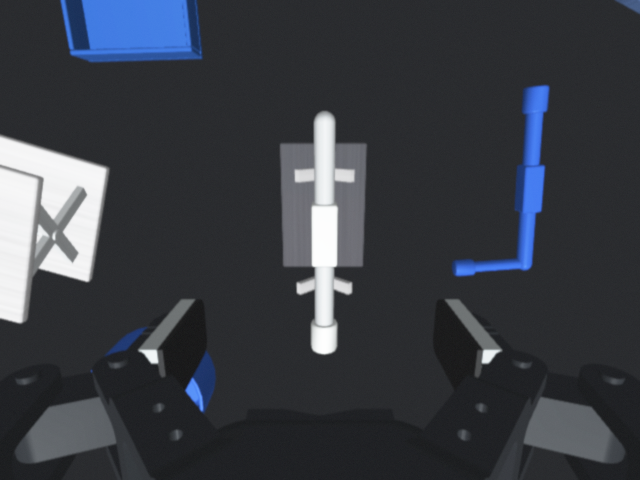

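The wrist view shows the probe's grip at (324,236), with the saddles at rows 175 and 288 and the end cap at the bottom (324,337). The fingers straddle it, and the blue decoy probe is well to the right.

Run:
```python
from h import *
z=np.load('wrist_c.npz');W=z['W'];im=z['im'].astype(int);X,Y,Z=np.moveaxis(W,-1,0)
q=(Y<-.28)&(Y>-.42)&(X>.4)&(X<.62)
m=q&(abs(Z-.012)<.003);p=W[m];print('base',len(p),cv2.minAreaRect((p[:,:2]*1000).astype(np.float32)))
s=q&(Z>.100)&(abs(Y+.3494)>.0115);p=W[s];
for a,b in((.4,.51),(.51,.62)):
    k=p[(p[:,0]>a)&(p[:,0]<b)];print('saddle',len(k),np.percentile(k,[2,50,98],axis=0).round(4).tolist())
print(im[200:275:3,324].tolist());
for r in (203,205,206,207,262,265,266,268): print(r,W[r,324].round(4),im[r,324])
m=q&(Z>.1)&(abs(Y+.3495)<.02)
for x in np.arange(.43,.6,.005):
    k=m&(abs(X-x)<.0025)&(Z>.108);print(round(x,3),np.round([Y[k].min(),Y[k].max(),np.median(Z[k])],4),end=' ')
```

```text
base 6907 ((518.2242431640625, -349.3602600097656), (118.95196533203125, 80.1261978149414), 1.0857584476470947)
saddle 4400 [[0.4767, -0.417, 0.1142], [0.5079, -0.3042, 0.2972], [0.5099, -0.2807, 0.3033]]
saddle 51141 [[0.5112, -0.4138, 0.2497], [0.5271, -0.3371, 0.3024], [0.5355, -0.2825, 0.3273]]
[[243, 245, 245], [238, 240, 241], [225, 228, 227], [252, 253, 253], [252, 253, 253], [252, 253, 253], [253, 253, 253], [253, 253, 253], [253, 253, 253], [253, 253, 253], [253, 253, 253], [253, 253, 253], [253, 253, 253], [253, 254, 253], [253, 253, 253], [253, 254, 254], [253, 254, 254], [253, 254, 254], [253, 254, 254], [253, 254, 254], [253, 254, 254], [253, 254, 254], [243, 244, 245], [244, 245, 246], [244, 245, 246]]
203 [ 0.5393 -0.349   0.118 ] [238 240 241]
205 [ 0.5381 -0.3491  0.1189] [203 207 206]
206 [ 0.5376 -0.3491  0.1195] [225 228 227]
207 [ 0.5369 -0.3491  0.1195] [245 247 246]
262 [ 0.4982 -0.3499  0.1198] [253 254 254]
265 [ 0.4957 -0.3499  0.1188] [251 252 252]
266 [ 0.4946 -0.35    0.1178] [243 244 245]
268 [ 0.4932 -0.35    0.1179] [243 244 245]
0.43 [-0.3605 -0.3414 
[... 347 characters left out ...]
 0.1168] 0.49 [-0.3566 -0.3436  0.1168] 0.495 [-0.3583 -0.3415  0.1187] 0.5 [-0.3583 -0.3414  0.1197] 0.505 [-0.3581 -0.3414  0.1197] 0.51 [-0.3586 -0.3406  0.1197] 0.515 [-0.3586 -0.3405  0.1197] 0.52 [-0.3585 -0.3405  0.1197] 0.525 [-0.3671 -0.3295  0.3118] 0.53 [-0.3694 -0.3297  0.3134] 0.535 [-0.3695 -0.3295  0.325 ] 0.54 [-0.3574 -0.3409  0.1174] 0.545 [-0.3559 -0.3421  0.117 ] 0.55 [-0.3558 -0.3421  0.1167] 0.555 [-0.3683 -0.3301  0.1158] 0.56 [-0.368  -0.3301  0.1156] 0.565 [-0.3553 -0.3419  0.1166] 0.57 [-0.3551 -0.3418  0.1169] 0.575 [-0.355  -0.3417  0.1169] 0.58 [-0.3549 -0.3417  0.1168] 0.585 [-0.3547 -0.3416  0.1167] 0.59 [-0.3546 -0.3415  0.1168] 0.595 [-0.3545 -0.3415  0.116 ]
```

Call:
send_rows(series=[[[-1,0.001,0.002,0.01,0.004],[-1,0,0,0.025,0],[-1,0,0,0.025,0],[-1,0,0,0.025,0],[-1,0,0,0.025,0],[-1,0,0,0.015,0],[-1,0,0,0.01,0],[-1,0,0,0,0],[1,0,0,0,0],[1,0,0,0,0]]])

```text
clock: 10.6
ee_pos: [0.5174, -0.3495, 0.1192]
tcp_rot: [[1.0, 0.011, 0.001], [0.011, -1.0, -0.001], [0.001, 0.001, -1.0]]
wrist_force: [-1.0, -0.1, -0.6]
opening: 0.0516
```

Call:
send_rows(series=[[[1,0,0,0,0],[1,0,0,0,0],[1,0,0,0,0],[1,0,0,0,0],[1,0,0,0,0],[1,0,0,0,0],[1,0,0,-0.005,0],[1,0,0,-0.015,0],[1,0,0,-0.02,0],[1,0,0,-0.02,0]]])

```text
clock: 11.85
ee_pos: [0.5171, -0.3483, 0.1793]
tcp_rot: [[1.0, 0.012, -0.0], [0.012, -1.0, 0.001], [-0.0, -0.001, -1.0]]
wrist_force: [0.3, -0.2, -1.2]
opening: 0.0169
```

Call:
send_rows(series=[[[1,0,0,-0.03,0],[1,0,0,-0.04,0],[1,0,0,-0.03,0],[1,0,0,0,0],[1,0,0,0,0],[1,0,0,0,0],[1,0,0,0,0],[1,0,0,0,0],[1,0,0,0,0],[1,0,0,0,0]]])

```text
clock: 13.1
ee_pos: [0.517, -0.3493, 0.2782]
tcp_rot: [[1.0, 0.011, -0.0], [0.011, -1.0, 0.0], [-0.0, -0.0, -1.0]]
wrist_force: [-0.2, -0.0, -0.8]
opening: 0.0168
```

```bash
python3 m.py d "[.544,.043]" .15 side top wrist; cd pics; python3 -c "
import cv2,numpy as np
cv2.imwrite('cmp_d.png',np.vstack([cv2.resize(cv2.imread('side_d.png')[60:300,180:500],(640,480)),]))"
cd ..
python3 - <<'E'
from h import *
p0=bot.get_obs()['ee_pos']
for n in('side','top'):
    W=np.load(n+'_d.npz')['W'];X,Y,Z=np.moveaxis(W,-1,0)
    m=(Z>.1)&(Z<.3)&(abs(Y+.35)<.025)&(X>p0[0]+.045)&(X<.64);p=W[m];print(n,len(p),np.percentile(p,[1,50,99],axis=0).round(4).tolist())
    b=p[(p[:,2]>np.percentile(p[:,2],60))]; 
    lo=p[p[:,2]<p0[2]-.03];print('shank',len(lo),np.median(lo,0) if len(lo) else 0, lo[:,2].min() if len(lo) else 0)
print(p0)
E
```

```text
13.1 [ 0.51697747 -0.34925617  0.27824784] [-0.21342009 -0.03824895 -0.77248631]
side [0.54391528 0.04373057] 0.05578547893964724 279 dish in tool [ 0.03117184 -0.39267357] to go (tool) [8.22272483e-05 2.31465960e-04]
top [0.54217563 0.04162249] 0.05569390949670349 272 dish in tool [ 0.02940956 -0.39058437] to go (tool) [ 0.0018445  -0.00185774]
wrist [0. 0.] 0.0 0 dish in tool [-0.51318318 -0.35480784] to go (tool) [ 0.54443724 -0.03763426]
side 180 [[0.5628, -0.361, 0.1077], [0.5895, -0.3429, 0.2515], [0.5988, -0.3368, 0.2769]]
shank 84 [ 0.59054772 -0.34362674  0.21807746] 0.10000431779978014
top 211 [[0.5628, -0.3547, 0.2042], [0.5854, -0.3452, 0.2718], [0.5975, -0.3405, 0.2792]]
shank 69 [ 0.58779361 -0.34397115  0.21799948] 0.19926451282383062
[ 0.5169695  -0.34929209  0.2783257 ]
```

View pics/cmp_d.png

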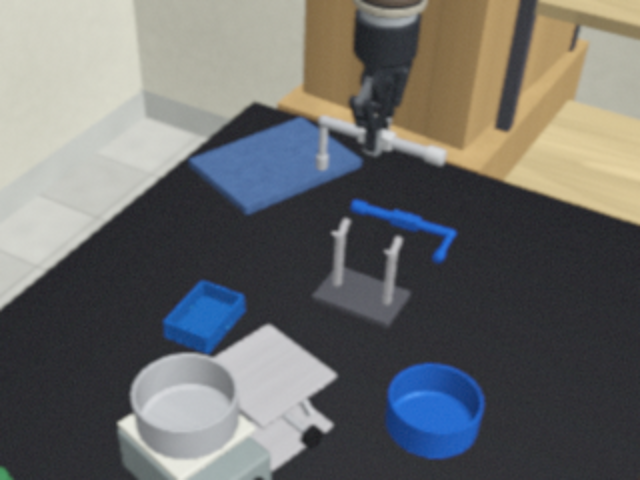

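The side view shows the probe held level with its shank down, the rest empty, and the dish on the plate.

Call:
send_rows(series=[[[1,-0.004,-0.03,0,0],[1,-0.005,-0.042,0,0],[1,-0.005,-0.046,0,0],[1,-0.005,-0.046,0,0],[1,-0.005,-0.046,0,0],[1,-0.005,-0.046,0,0],[1,-0.005,-0.046,0,0],[1,-0.005,-0.046,0,0],[1,-0.003,-0.03,0,0],[1,-0.002,-0.014,0,0]]])

```text
clock: 14.5
ee_pos: [0.4686, 0.0439, 0.2786]
tcp_rot: [[1.0, 0.013, 0.001], [0.013, -1.0, 0.0], [0.001, -0.0, -1.0]]
wrist_force: [0.6, -0.9, -1.1]
opening: 0.0167
```

```bash
python3 m.py e "[.544,.043]" .15 side wrist top
python3 - <<'E'
from h import *
p0=bot.get_obs()['ee_pos']
for n in('side','top','wrist'):
    W=np.load(n+'_e.npz')['W'];X,Y,Z=np.moveaxis(W,-1,0)
    lo=W[(Z>.185)&(Z<.25)&(np.hypot(X-.544,Y-.043)<.03)]
    print(n,len(lo),np.median(lo,0) if len(lo) else 0)
E
cd pics; python3 -c "
import cv2
cv2.imwrite('cmp_e.png',cv2.resize(cv2.imread('side_e.png')[120:330,180:460],(800,600)))"
```

```text
14.5 [0.46856883 0.04387525 0.27858898] [ 0.5836257  -0.8956293  -1.12671744]
side [0.54384515 0.04364189] 0.05574548268464496 264 dish in tool [0.07526672 0.00122409] to go (tool) [0.00015297 0.00014392]
wrist [0.5428255  0.04278297] 0.055279848446633494 3683 dish in tool [0.07423584 0.00206951] to go (tool) [ 0.00118384 -0.00070151]
top [0.54225594 0.04155533] 0.05549460755279874 103 dish in tool [0.07365018 0.00328955] to go (tool) [ 0.0017695  -0.00192155]
side 109 [0.54147981 0.04993791 0.21889782]
top 0 0
wrist 0 0
```

View pics/cmp_e.png

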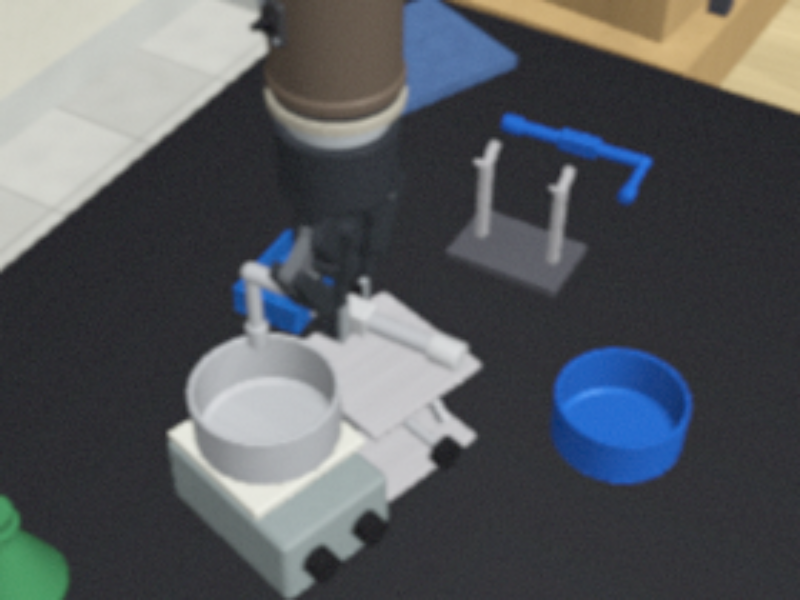

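The shank hangs directly above the dish, as expected. I descend, hold, and come up.

Call:
send_rows(series=[[[1,0,0,0.01,0],[1,0,0,0.018,0],[1,0,0,0.018,0],[1,0,0,0.018,0],[1,0,0,0.015,0],[1,0,0,0.008,0],[1,0,0,0,0],[1,0,0,0,0],[1,0,0,0,0],[1,0,0,0,0]]])

```text
clock: 15.9
ee_pos: [0.4689, 0.0423, 0.1917]
tcp_rot: [[1.0, 0.011, 0.001], [0.011, -1.0, 0.0], [0.001, 0.0, -1.0]]
wrist_force: [-0.8, -0.3, -0.5]
opening: 0.017
```

```bash
python3 m.py f "[.544,.043]" .15 side; cd pics; python3 -c "
import cv2
cv2.imwrite('cmp_f.png',cv2.resize(cv2.imread('side_f.png')[180:320,210:390],(720,560)))"
```

```text
15.9 [0.46892436 0.04230114 0.19165668] [-0.76863883 -0.28175062 -0.53793476]
side [0.54411528 0.04381092] 0.055560534642422985 211 dish in tool [ 0.07520286 -0.00069346] to go (tool) [-0.00011865  0.00030965]
```

View pics/cmp_f.png

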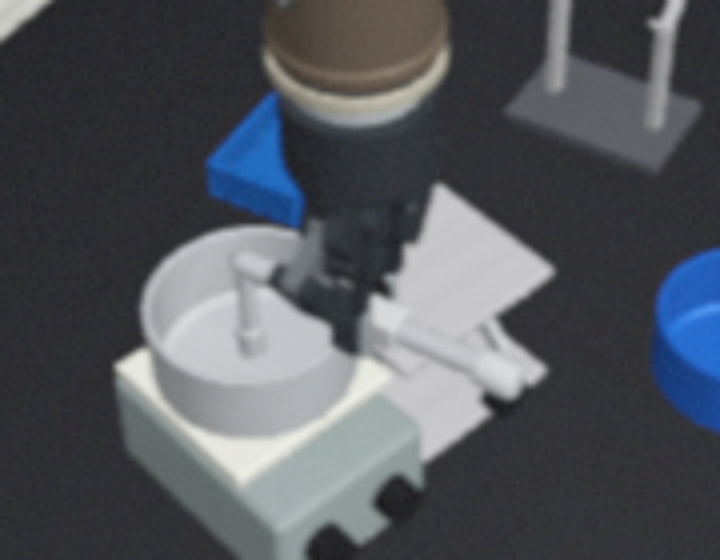

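Call:
send_rows(series=[[[1,0,0,0,0],[1,0,0,0,0],[1,0,0,0,0],[1,0,0,0,0],[1,0,0,0,0],[1,0,0,0,0],[1,0,0,0,0],[1,0,0,-0.01,0],[1,0,0,-0.018,0],[1,0,0,-0.018,0]]])

```text
clock: 17.2
ee_pos: [0.4688, 0.0423, 0.2384]
tcp_rot: [[1.0, 0.011, 0.0], [0.011, -1.0, 0.0], [0.0, -0.0, -1.0]]
wrist_force: [-0.3, 0.0, -1.6]
opening: 0.017
```

The picture shows the bulb well inside the dish, clear of wall and floor. It was held there for about 1.4 s without disturbing the dish. Now back to the rest.

Call:
send_rows(series=[[[1,0,0,-0.02,0],[1,0,0,-0.02,0],[1,0.005,0.03,0,0],[1,0.006,0.05,0,0],[1,0.006,0.055,0,0],[1,0.006,0.055,0,0],[1,0.006,0.055,0,0],[1,0.006,0.055,0,0],[1,0.006,0.052,0,0],[1,0.004,0.03,0,0]]])

```text
clock: 18.45
ee_pos: [0.5173, -0.3425, 0.2778]
tcp_rot: [[1.0, 0.008, -0.0], [0.008, -1.0, -0.001], [-0.0, 0.001, -1.0]]
wrist_force: [-0.1, 0.3, -0.9]
opening: 0.0169
```

Call:
send_rows(series=[[[1,0.001,0.01,0,0],[1,0,0,0,0],[1,0,0,0.02,0],[1,0,0,0.03,0],[1,0,0,0.03,0],[1,0,0,0.02,0],[1,0,0,0,0],[1,0,0,0,0],[1,0,0,0,0],[1,0,0,0,0]]])

```text
clock: 19.7
ee_pos: [0.5193, -0.3493, 0.1782]
tcp_rot: [[1.0, 0.011, 0.001], [0.011, -1.0, -0.001], [0.001, 0.001, -1.0]]
wrist_force: [0.1, 0.8, -1.9]
opening: 0.0166
```

```bash
python3 m.py g "[.544,.043]" .15 side top wrist
python3 - <<'E'
from h import *
for n in('side','top','wrist'):
    z=np.load(n+'_g.npz');W=z['W'];X,Y,Z=np.moveaxis(W,-1,0)
    p=W[(Z>.148)&(Z<.2)&(abs(Y+.35)<.03)&(X>.4)&(X<.64)]
    print(n,len(p))
    if len(p)>20: print(np.percentile(p[:,0],[.5,99.5]),np.percentile(p[:,2],[50,95]))
    for a in((.425,.475),(.555,.61)):
        k=p[(p[:,0]>a[0])&(p[:,0]<a[1])]
        if len(k)>5: print(a,len(k),np.median(k,0).round(4))
E
```

```text
19.7 [ 0.51928525 -0.34932836  0.17819718] [ 0.0903597   0.79762528 -1.8861106 ]
side [0.5439298  0.04361598] 0.055776350128217314 276 dish in tool [ 0.02891455 -0.39265316] to go (tool) [6.89360658e-05 1.16734737e-04]
top [0.54223582 0.04178015] 0.05573970412061767 253 dish in tool [ 0.02720071 -0.39083585] to go (tool) [ 0.00178277 -0.00170057]
wrist [0. 0.] 0.0 0 dish in tool [-0.51545689 -0.3549521 ] to go (tool) [ 0.54444037 -0.03758433]
side 455
[0.43186975 0.59920001] [0.17331709 0.18857275]
(0.425, 0.475) 114 [ 0.4479 -0.3437  0.1733]
(0.555, 0.61) 100 [ 0.5817 -0.3425  0.1714]
top 185
[0.4886895  0.59800933] [0.17399006 0.18134682]
(0.555, 0.61) 119 [ 0.5835 -0.3456  0.1738]
wrist 19445
[0.48671237 0.59864198] [0.1771313  0.19665276]
(0.555, 0.61) 6051 [ 0.5782 -0.3476  0.1755]
```

Call:
send_rows(series=[[[1,0,0,0.012,0],[1,0,0,0.015,0],[1,0,0,0.012,0],[1,0,0,0.01,0],[1,0,0,0.006,0],[1,0,0,0.003,0],[1,0,0,0.0015,0],[1,0,0,0,0],[1,0,0,0,0],[1,0,0,0,0]]])

```text
clock: 21.1
ee_pos: [0.5193, -0.3504, 0.1189]
tcp_rot: [[1.0, 0.01, 0.002], [0.01, -1.0, -0.002], [0.002, 0.002, -1.0]]
wrist_force: [-1.6, -3.0, 5.0]
opening: 0.0165
```

Call:
send_rows(series=[[[0.6,0,0,0,0],[0.4,0,0,0,0],[0,0,0,0,0],[-0.5,0,0,0,0],[-1,0,0,0,0],[-1,0,0,0,0],[-1,0,0,0,0],[-1,0,0,0,0],[-1,0,0,0,0],[-1,0,0,0,0]]])

```text
clock: 22.35
ee_pos: [0.519, -0.3492, 0.1178]
tcp_rot: [[1.0, 0.011, -0.0], [0.011, -1.0, -0.0], [-0.0, 0.0, -1.0]]
wrist_force: [0.0, -0.6, 0.0]
opening: 0.0854
```

Call:
send_rows(series=[[[-1,0,0,-0.01,0],[-1,0,0,-0.02,0],[-1,0,0,-0.025,0],[-1,0,0,-0.025,0],[-1,0,0,-0.025,0],[-1,0,0,-0.025,0],[-1,0,0,-0.005,0],[-1,0,0,0,0],[-1,0,0,0,0],[-1,0,0,0,0]]])

```text
clock: 23.6
ee_pos: [0.5186, -0.3491, 0.2518]
tcp_rot: [[1.0, 0.011, -0.001], [0.011, -1.0, 0.001], [-0.001, -0.001, -1.0]]
wrist_force: [-0.1, 0.3, -0.2]
opening: 0.0855
```

```bash
python3 m.py h "[.544,.043]" .15 side top wrist
python3 - <<'E'
from h import *
z=np.load('wrist_h.npz');W=z['W'];im=z['im'].astype(int);X,Y,Z=np.moveaxis(W,-1,0)
m=(Y<-.28)&(Y>-.42)&(X>.4)&(X<.62)&(Z>.108)&(Z<.125)&(abs(Y+.3495)<.02)
for x in np.arange(.43,.605,.01):
    k=m&(abs(X-x)<.0025)
    if k.any(): print(round(x,3),np.round([Y[k].min(),Y[k].max(),np.median(Z[k])],4))
g=m&(Z>.1187)&(X>.48)&(X<.55);print('grip x',np.percentile(X[g],[.5,99.5]))
a=cv2.imread('pics/wrist_h.png');b=cv2.imread('pics/side_h.png')[120:330,180:460]
cv2.imwrite('pics/cmp_h.png',np.hstack([cv2.resize(a,(400,300)),cv2.resize(b,(400,300))]))
E
```

```text
23.6 [ 0.51864404 -0.34905372  0.25176032] [-0.09299242  0.25947983 -0.21572886]
side [0.54392614 0.04366255] 0.0557915088759324 277 dish in tool [ 0.02952226 -0.39242019] to go (tool) [7.20981403e-05 1.63333568e-04]
top [0.54224414 0.04172089] 0.055687072303533834 285 dish in tool [ 0.02781939 -0.39049681] to go (tool) [ 0.00177497 -0.00176005]
wrist [0. 0.] 0.0 0 dish in tool [-0.51484323 -0.35463446] to go (tool) [ 0.54443758 -0.0376224 ]
0.43 [-0.3609 -0.3411  0.1192]
0.44 [-0.3608 -0.3411  0.119 ]
0.45 [-0.3605 -0.341   0.1176]
0.46 [-0.3573 -0.344   0.1166]
0.47 [-0.3571 -0.3439  0.1168]
0.48 [-0.369  -0.3309  0.1152]
0.49 [-0.3567 -0.343   0.1167]
0.5 [-0.3584 -0.341   0.1196]
0.51 [-0.3582 -0.3409  0.1198]
0.52 [-0.358  -0.3409  0.1198]
0.53 [-0.3578 -0.3408  0.1197]
0.54 [-0.3578 -0.3405  0.1189]
0.55 [-0.3555 -0.3426  0.1169]
0.56 [-0.3685 -0.33    0.1154]
0.57 [-0.355  -0.3418  0.1167]
0.58 [-0.3549 -0.3417  0.1167]
0.59 [-0.3547 -0.3417  0.1167]
0.6 [-0.3532 -0.3429  0.1145]
grip x [0.49752601 0.54080153]
```

View pics/cmp_h.png

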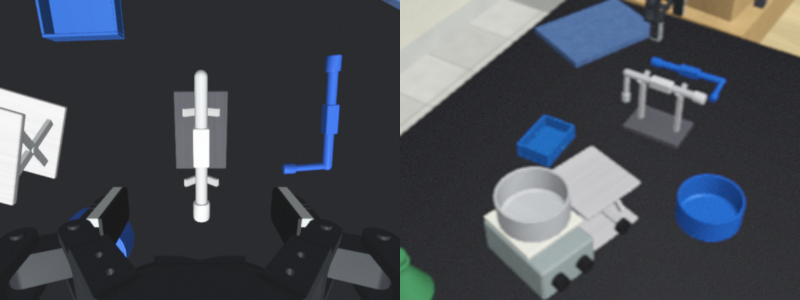

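The probe lies level in both saddles with its shank down, about 1 mm from the middle. The dish is centred to about 1–2 mm, and the gripper is clear and open.

```bash
python3 -c "
from workcell import close_job
print(close_job())"
```

```text
the job is handed in; nothing more can be done
None
```

The job is done and handed in at about 24 s on the robot's clock, well under the 64 s limit.

- **Dish:** I pushed it from the jack onto the hotplate with the open fingers cradling it, never lifting it. At the end the side camera put its centre about 0.2 mm from my estimate of the plate centre. The top camera made it about 2.5 mm. Comparing each camera's dish position with its own plate position gives roughly 1–2 mm short of centre. I left that as it was.
- **Dip:** I held the probe's tip about 40 mm below the rim, near the dish centre, for about 1.4 s. The dish did not move.
- **Probe:** It is back in both saddles, level and shank down, with the grip about 1 mm off midway. The gripper is open and clear above it.
- **Bottle, flask and tray:** The arm stayed clear of all three, but I did not measure them again at the end. The tray and the visible part of the flask looked unmoved in the last side view. The bottle was outside that crop.
- **Forces:** The wrist force readings I saw at the end of each move stayed below about 10 N.

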